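# Cap the seed tester's cells and hold its plunger on green

### The arm

A 6-joint arm with a two-finger parallel gripper is mounted at the origin on the work surface. World frame = base frame: x ahead of the robot, y to its left, z up, the work surface at z = 0. Lengths are in m, angles in rad, forces in N, time in s.
With the tool pointing down it reaches from about 0.275 to 0.75 m from the base axis. Payload 10.2 kg.
Tool frame: the origin (TCP) lies between the finger pads; the fingertips stand 19 mm ahead of it and the grasp point (between the pads) is the TCP (tip_extent is the distance from the TCP to the fingertips, in m); z points along the fingers, y is the direction in which the jaws open and shut (so a half turn about z gives the same grasp; the last joint's range is limited). The gripper opens to 85 mm and grips with 20 to 120 N. Pads are 22 mm wide; open, the fingers measure 114 mm over their backs; the gripper's body (76 mm by 85 mm) begins 54 mm behind the grasp point. The pads swing forward as they close: fully open they stand 13 mm farther back than shut.
Start: joints at [-1.482, 0.313, 1.498, -0, 1.331, -0.223], TCP at [0.161, -0.5, 0.25] pointing down, gripper open.
Joint ranges: [-2.94, 2.94], [-0.97, 2.17], [0.19, 2.56], [-1.23, 4.37], [0.02, 3.11], [-2.88, 2.88]. Speed limits (rad/s): [2.39, 2.39, 3.01, 3.14, 3.14, 3.14].

### API

Orientations are given as [roll, pitch, yaw] about the fixed x, y, z axes, in that order (R = Rz(yaw) Ry(pitch) Rx(roll)).
In Python, from station import * gives the robot as it stands.
- The arm moves only by the tool apply_moves, never from a script. Its argument "series" is text: rows parted by semicolons, each of 7 numbers parted by spaces: the opening, from 0 (shut) to 1 (fully open), then the shift along the tool's x, y, z in m, then the turn, a rotation vector about the tool's x, y, z in degrees. A call has 1 to 10 rows; each row shifts and turns the commanded pose from where the row before left it, along the tool's axes as they then stand; what a row does not reach is not made up. A row lasts 1/8 s, in which the tool goes at most 62.5 mm and 10.7 degrees, less where a joint would pass 70% of its speed; a pose out of reach is approached as far as the arm can. A call is refused whole if a number of a shift passes 0.0625 or a number of a turn 10.7, either way. A call with a gripper value outside its range is refused whole. The fingers move at their own pace and stop on an object; "force" is the grip in N (left out, the last holds). Time passes only in rows, so rows that do not move let the fingers close. It gives the time, the measured TCP pose, the force and the opening at its end, in the units of the state.
- get_state(): the state, without advancing time (a new reading comes with each control period).
- camera(name): name is "side" or "top"; returns a dict with "image" (420x560x3 uint8, red, green, blue), "range_z" (420x560 float32, m along the optical axis (not along the pixel's ray), 0 where there is no reading), "fx", "fy", "cx", "cy" (pixels), "cam_to_world" (4x4, takes a point from camera to world coordinates). Camera axes: x right, y down, z forward; pixel columns grow to the right and rows downward; lengths in m; the calibration is good to about 2 mm. A picture is of the moment at which its call begins.
- finish_job(): hands the job in, once; it reports no verdict.
The state is a dict: "time_s": time; "joints": joint angles; "joint_vel": joint speeds; "joint_torque": joint torques, N m; "tcp_pos": TCP position; "tcp_rot": TCP orientation; "ft_force": force on the tool from outside, world axes, zero at the start; "ft_torque": the same for the moment, N m; "gripper_width": finger opening in m.
Only numpy, scipy, OpenCV 4.12 (cv2) and the standard library are available. Lean on these libraries where they do the work, as an engineer would, in place of code of your own. Each camera call takes 0.05 s, during which the arm holds its last target.

### The job

Get the seed tester to take its reading: close both of its open cells, each with the lid that matches it (amber round, blue square), pushed fully home and let go. Then press the tester's spring-loaded plunger down into the green band, so that the yellow part of the stem has gone into the sleeve but the red part never does, and keep it there: the tester reads only while it is held, so finish while still holding the plunger down in the green. Leave the two corn cobs, the jar and the marker pen where they are.

Things in the scene. Friction and masses are not known exactly. Their poses are not given: they have to be found in the camera images.
- tester: Pale grey low bench instrument, 200 (x) by 340 (y) by 60 mm high, fixed to the bench, standing level at a varying place and yaw. Origin at the centre of its underside. Its flat deck is 60 mm above the bench. Along its y axis stand, on the line x = 0: two cells at y = +105 mm and y = 0 (which one is where varies) and the plunger at y = -110 mm. The plunger's sleeve is an aluminium tube of 38 mm outer diameter whose top is 30 mm above the deck.
- plunger (a joint): Travel of the spring-loaded plunger in m: 0 at rest (up), grows as it is pressed straight down, 0.030 at its stop. The spring pushes back with about 2.5 N at rest and 0.35 N more per mm (about 9 N at 18 mm), and returns it to 0 when let go. The 24 mm diameter stem is yellow for 14 mm above the sleeve, then green for 8 mm, then red up to the knob: the sleeve's top is within the green between 0.014 and 0.022 (middle 0.018).
- knob_top (a point): Centre of the flat top of the plunger's black mushroom knob (44 mm diameter, 14 mm thick, on top of the stem, moving with it); 146 mm above the bench at rest.
- cell_round: Amber round open cell fixed on the tester's deck: 62 mm outer and 54 mm inner diameter, 25 mm high, 20 mm deep inside, a few maize kernels on its floor. Origin at the centre of its underside (60 mm above the bench), z up.
- cell_square: Blue square open cell fixed on the tester's deck: 54 mm outside, 46 mm inside, 25 mm high, 20 mm deep inside, a few maize kernels on its floor. Sides parallel to its x and y (same yaw as the tester). Origin at the centre of its underside (60 mm above the bench), z up.
- lid_round: Amber round lid, 70 g or so, standing upright on the bench: a 50 mm diameter plug 10 mm deep below, a 66 mm diameter flange 6 mm thick, and on top a black cylindrical grip 24 mm in diameter and 32 mm tall (16 to 48 mm above the origin). Origin at the centre of the plug's underside, z up. Fully home, the flange lies on the cell's rim and the lid's origin is 15 mm above the cell's origin.
- lid_square: Blue square lid, 70 g or so, standing upright on the bench: a 42 mm square plug 10 mm deep below, a 60 mm square flange 6 mm thick, and on top a black bar grip 40 mm long (lid's x), 20 mm wide (lid's y), 32 mm tall (16 to 48 mm above the origin). Origin at the centre of the plug's underside, z up. It fits any of the four ways round. Fully home, the flange lies on the cell's rim and the lid's origin is 15 mm above the cell's origin.
- cob_a: Bystander: dry maize cob lying on the bench, 150 mm long (its x), 40 mm thick. Origin at the centre of its underside.
- cob_b: Bystander: dry maize cob lying on the bench, 130 mm long (its x), 40 mm thick. Origin at the centre of its underside.
- jar: Bystander: glass jar with a white cap, 60 mm diameter, 75 mm tall. Origin at the centre of its underside.
- marker: Bystander: grey marker pen with a red cap lying on the bench, 120 mm long (its x), 16 mm thick. Origin at the centre of its underside.
Things that resemble listed ones, but are neither listed nor needed, are in the scene too. What is shaped like the lid_round but brown is not meant.

How it is judged:
On the way, in this order (a step that is already met when the one before it is completed fails the run):
1. both lids sit fully home in their matching cells and are let go (horizontal distance between lid_round and cell_round below 0.005 m and z of lid_round in the frame of cell_round between 0.01 and 0.018 m and angle between each of lid_round, lid_square's own z axis and vertical below 0.06 rad and horizontal distance between lid_square and cell_square below 0.005 m and z of lid_square in the frame of cell_square between 0.01 and 0.018 m and contact force between the fingers and lid_round below 0.1 N and contact force between the fingers and lid_square below 0.1 N), for 0.2 s.
2. with the lids on, the plunger is held in the green band for a second (horizontal distance between lid_round and cell_round below 0.005 m and z of lid_round in the frame of cell_round between 0.01 and 0.018 m and angle between each of lid_round, lid_square's own z axis and vertical below 0.06 rad and horizontal distance between lid_square and cell_square below 0.005 m and z of lid_square in the frame of cell_square between 0.01 and 0.018 m and value of joint plunger between 0.014 and 0.022 m), for 1 s.
At the end, for the whole second after the job is handed in: Each lid lies in its own cell (within 5 mm of centre, at most 3 mm short of home, level to 0.06 rad), not touched; the robot holds the plunger steady 14 to 22 mm down, pushing its knob with over 3 N; cobs, jar and marker within 30 mm of their starts (all of step 2 and contact force between the fingers and lid_round below 0.1 N and contact force between the fingers and lid_square below 0.1 N and contact force between any of the fingers, the arm and plunger above 3 N and velocity of joint plunger between -0.02 and 0.02 m/s and distance of each of cob_a, cob_b, jar, marker from where it was at the start of the episode below 0.03 m); the arm keeps its last pose, push and grip.
It fails at once if the red part of the stem is pushed well into the sleeve (plunger more than 25 mm down) (value of joint plunger above 0.025 m).
It fails at once if a cob, the jar or the marker is moved more than 30 mm (distance of any of cob_a, cob_b, jar, marker from where it was at the start of the episode above 0.03 m).
It also fails if it takes over 64 s, if anything falls off the work surface, if the arm or the gripper's body presses on something with over 40 N, if the wrist force passes 120 N, or if a joint passes its speed limit or range.

## Working session

There is one attempt and no reset: what is moved stays moved. The work goes in short steps, Python scripts to look and compute and a tool call to move; the robot and the scene stay as the last step left them, time stands still between calls to the robot, and variables do not carry over. Pictures are saved under pics/ and viewed, and the job is handed in when it is done.

Besides the shell and the picture viewer there is one more tool, called after ">>>" as a command line: name --argument value ..., lists and objects as JSON in quotes. apply_moves: Moves the arm, as the interface text tells. Its arguments: {"type":"object","properties":{"series":{"type":"string"},"force":{"type":"number"}},"required":["series"]}

```bash
mkdir -p pics; ls; python3 - <<'E'
from station import *
import cv2,numpy as np
print(get_state())
for n in("top","side"):
    c=camera(n); cv2.imwrite(f"pics/{n}0.png",c["image"][:,:,::-1]); np.savez(f"{n}0.npz",**c)
    print(n,c["fx"],c["fy"],c["cx"],c["cy"],np.round(c["cam_to_world"],4).tolist())
E
```

```text
pics
{'time_s': 0.0, 'joints': array([-1.48241719e+00,  3.13422700e-01,  1.49844006e+00,  5.62752610e-06,
        1.33099790e+00, -2.23396301e-01]), 'joint_vel': array([0.00015501, 0.00111351, 0.00070065, 0.00026495, 0.00026941,
       0.00232958]), 'joint_torque': array([-4.18257187e-04, -4.12264717e+01, -2.59740078e+01, -2.30526812e-04,
        4.17781252e-03,  1.03210080e-06]), 'tcp_pos': array([ 0.1610135 , -0.4994531 ,  0.24974791]), 'tcp_rot': array([-3.14035738e+00, -2.86244476e-04,  3.11773924e-01]), 'ft_force': array([ 0.96083637,  0.24377715, -0.66863678]), 'ft_torque': array([-0.02885548, -0.01694672,  0.06997463]), 'gripper_width': 0.08514603696464668}
top 524.0742742351073 524.0742742351073 269.28650014033394 210.01186754908204 [[-0.0475, -0.9774, 0.2061, 0.2539], [-0.9989, 0.0477, -0.0039, -0.0221], [-0.006, -0.206, -0.9785, 1.4363], [0.0, 0.0, 0.0, 1.0]]
side 463.88628251968794 463.88628251968794 280.16935302198743 209.19796002563245 [[-0.8029, -0.4227, 0.4203, 0.0233], [-0.5958, 0.5911, -0.5437, 0.6576], [-0.0187, -0.6869, -0.7265, 1.0259], [0.0, 0.0, 0.0, 1.0]]
```

View pics/top0.png

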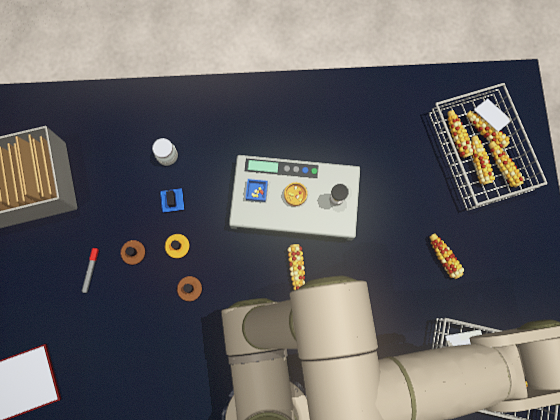

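View pics/side0.png

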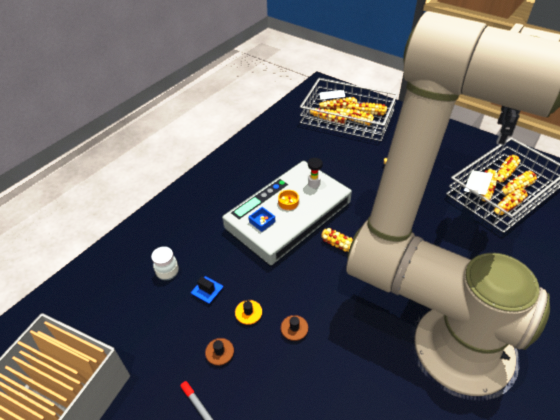

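Top view: the blue lid is at (172,200), the amber lid at (177,246), with brown decoys at (133,252) and (189,289). The square cell is at (256,190), the round cell at (296,195) and the plunger at (339,193). Next I'll measure them.

```bash
cat > h.py <<'E'
import cv2,numpy as np
def ray(c,u,v,z):
    T=c["cam_to_world"]; u=np.atleast_1d(u).astype(float);v=np.atleast_1d(v).astype(float)
    d=np.stack([(u-c["cx"])/c["fx"],(v-c["cy"])/c["fy"],np.ones_like(u)],1)@T[:3,:3].T
    o=T[:3,3]; return o+d*((z-o[2])/d[:,2])[:,None]
def proj(c,p):
    T=c["cam_to_world"]; q=(np.asarray(p)-T[:3,3])@T[:3,:3]
    return c["cx"]+c["fx"]*q[0]/q[2], c["cy"]+c["fy"]*q[1]/q[2]
def hsv(c): return cv2.cvtColor(np.ascontiguousarray(c["image"]),cv2.COLOR_RGB2HSV)
def blob(c,mask,near,fill=True):
    n,l,s,ce=cv2.connectedComponentsWithStats(mask.astype(np.uint8),connectivity=8)
    best=None
    for i in range(1,n):
        if s[i,4]<40: continue
        d=np.hypot(*(ce[i]-near))
        if best is None or d<best[0]: best=(d,i)
    m=(l==best[1]).astype(np.uint8)
    cs,_=cv2.findContours(m,cv2.RETR_EXTERNAL,cv2.CHAIN_APPROX_NONE)
    return max(cs,key=cv2.contourArea)[:,0,:]
def rect(c,cont,z):
    P=ray(c,cont[:,0],cont[:,1],z)[:,:2]
    r=cv2.minAreaRect((P*1000).astype(np.float32)); return r
def circ(c,cont,z):
    P=ray(c,cont[:,0],cont[:,1],z)[:,:2]
    e=cv2.fitEllipse((P*1000).astype(np.float32)); return e
E
cat > m.py <<'E'
from h import *
for n,pp in(("top",dict(sl=(172,200),rl=(177,246),sc=(256,190),rc=(296,195),t=(295,197))),("side",dict(sl=(207,290),rl=(249,312),sc=(262,219),rc=(288,200),t=(288,210)))):
    c=dict(np.load(n+"0.npz")); H=hsv(c); h,s,v=[H[:,:,i].astype(int) for i in range(3)]
    blue=(abs(h-108)<14)&(s>140)&(v>90); amb=(h>=12)&(h<32)&(s>150)&(v>110)
    print(n,"sl",rect(c,blob(c,blue,pp["sl"]),.013)); print(" sc",rect(c,blob(c,blue,pp["sc"]),.083))
    print(" rl",circ(c,blob(c,amb,pp["rl"]),.013)," rc",circ(c,blob(c,amb,pp["rc"]),.083))
    pale=(s<60)&(v>110)
    ct=blob(c,pale,pp["t"]); print(" t",rect(c,ct,.06),len(ct))
    for k in pp: print(k,H[pp[k][1],pp[k][0]],H[pp[k][1]+6,pp[k][0]+6])
E
python3 m.py
```

```text
top sl ((596.0470581054688, 242.9423828125), (63.02725601196289, 62.396121978759766), 4.773224830627441)
 sc ((596.33544921875, 5.216259002685547), (51.73529052734375, 53.724605560302734), 81.20147705078125)
 rl ((466.6281433105469, 230.30381774902344), (64.93894958496094, 65.54671478271484), 116.36223602294922)  rc ((580.9976196289062, -98.62067413330078), (57.11954116821289, 57.710174560546875), 83.46334075927734)
 t ((580.8788452148438, -98.88270568847656), (338.1385803222656, 200.38572692871094), 81.49137115478516) 386
sl [143  16  62] [108 174 215]
rl [175  24  65] [ 23 176 224]
sc [ 29  47 240] [110 129 152]
rc [  6 137 190] [ 23 153 228]
t [ 19 149 193] [ 19 149 186]
side sl ((594.9172973632812, 239.07418823242188), (64.94744873046875, 65.305419921875), 4.645698070526123)
 sc ((589.6502685546875, 9.631973266601562), (64.25159454345703, 65.43209838867188), 81.55142211914062)
 rl ((464.84625244140625, 228.2197723388672), (65.3940658569336, 65.66458129882812), 151.8045196533203)  rc ((573.9220581054688, -92.43213653564453), (58.33392333984375, 78.53360748291016), 34.662357330322266)
 t ((571.08056640625, -89.21160888671875), (358.7588806152344, 220.0249786376953), 81.84037017822266) 311
sl [120  13  19] [107 215 251]
rl [140  45  17] [ 28 235 254]
sc [ 27 121 248] [111 223 119]
rc [ 24 245 253] [ 15 254 175]
t [ 17  83 184] [ 48   5 249]
```

```bash
python3 - <<'E'
from h import *
c=dict(np.load("top0.npz")); i=c["image"][140:270,140:370,::-1]
cv2.imwrite("pics/z1.png",cv2.resize(i,None,fx=3.4,fy=3.4,interpolation=cv2.INTER_NEAREST))
c=dict(np.load("side0.npz")); i=c["image"][140:340,190:360,::-1]
cv2.imwrite("pics/z2.png",cv2.resize(i,None,fx=3,fy=3,interpolation=cv2.INTER_NEAREST))
E
```

```text
(no output)
```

View pics/z1.png

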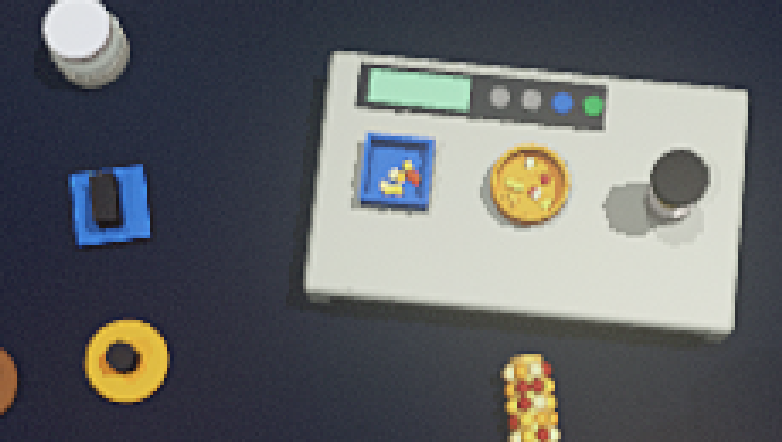

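View pics/z2.png

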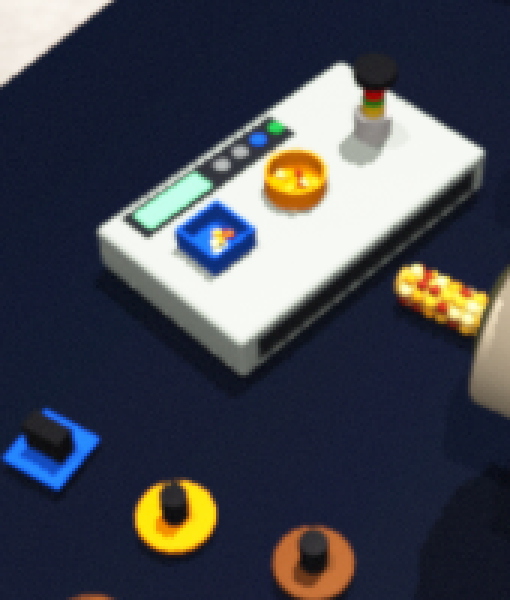

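The tester fit agrees with both cells: yaw is about -8.5°, the square cell is at y=+105 and the round one at the centre. Next I'll cross-check the grip tops and knob at their own heights.

```bash
python3 - <<'E'
from h import *
for n,pp in(("top",dict(sl=(172,200),rl=(177,246),kn=(339,191),sg=(171,198),rg=(176,244))),("side",dict(sl=(207,290),rl=(249,312),kn=(315,164),sg=(206,285),rg=(248,307)))):
    c=dict(np.load(n+"0.npz")); H=hsv(c); h,s,v=[H[:,:,i].astype(int) for i in range(3)]
    blue=(abs(h-108)<14)&(s>140)&(v>90); amb=(h>=12)&(h<32)&(s>150)&(v>110)
    print(n,"sl16",rect(c,blob(c,blue,pp["sl"]),.016))
    print("rl16",circ(c,blob(c,amb,pp["rl"]),.016))
    blk=(v<(88 if n=="top" else 45))&(s<110)
    for k,z,f in(("sg",.048,rect),("rg",.048,circ),("kn",.146,circ)):
        m=np.zeros(blk.shape,bool);u,w=pp[k];m[w-16:w+17,u-16:u+17]=1
        try: ct=blob(c,blk&m,pp[k]); print(k,f(c,ct,z),len(ct))
        except Exception as e: print(k,e)
    D=c["range_z"]
    for u,v_ in ([(172,207),(177,254),(250,220),(339,188),(172,195)] if n=="top" else [(205,298),(315,163),(250,240)]):
        T=c["cam_to_world"];d=D[v_,u];p=T[:3,:3]@np.array([(u-c["cx"])/c["fx"]*d,(v_-c["cy"])/c["fy"]*d,d])+T[:3,3];print((u,v_),p.round(4))
E
```

```text
top sl16 ((595.3258666992188, 242.38363647460938), (62.89434814453125, 62.2646369934082), 4.773309230804443)
rl16 ((466.17974853515625, 229.771728515625), (64.80207061767578, 65.40856170654297), 116.36255645751953)
sg ((593.0316162109375, 238.3280029296875), (87.76848602294922, 92.51148986816406), 89.13258361816406) 128
rg ((464.6146240234375, 227.87399291992188), (19.153039932250977, 22.688404083251953), 150.28778076171875) 23
kn ((564.0709838867188, -206.27688598632812), (38.20738983154297, 41.4080810546875), 45.50666046142578) 44
(172, 207) [0.5742 0.2411 0.0183]
(177, 254) [0.4434 0.2296 0.013 ]
(250, 220) [0.5187 0.0251 0.0616]
(339, 188) [ 0.5738 -0.2066  0.1467]
(172, 195) [0.6015 0.2356 0.0459]
side sl16 ((593.2243041992188, 240.31381225585938), (64.7551040649414, 65.11199188232422), 4.645686626434326)
rl16 ((463.5384521484375, 229.49151611328125), (65.20037078857422, 65.47007751464844), 151.80560302734375)
sg ((586.7686767578125, 247.46170043945312), (49.3569221496582, 24.893077850341797), 0.9733681082725525) 39
rg 'NoneType' object is not subscriptable
kn ((559.8538208007812, -206.53143310546875), (41.152217864990234, 47.66980743408203), 38.01152420043945) 38
(205, 298) [0.5774 0.2635 0.0169]
(315, 163) [ 0.5604 -0.207   0.145 ]
(250, 240) [0.5844 0.0697 0.0527]
```

>>> apply_moves --series "1 0 0 0 0 0 6.55; 1 0 0 0 0 0 6.55; 1 0.0353 -0.0502 0 0 0 0; 1 0.0353 -0.0502 0 0 0 0; 1 0.0353 -0.0502 0 0 0 0; 1 0.0353 -0.0502 0 0 0 0; 1 0.0353 -0.0502 0 0 0 0; 1 0.0353 -0.0502 0 0 0 0; 1 0.0353 -0.0502 0 0 0 0; 1 0.0353 -0.0502 0 0 0 0" --force 30

```text
time_s: 1.35
tcp_pos: [0.4097, -0.0741, 0.2503]
tcp_rot: [3.141, -0.0, 0.083]
ft_force: [-0.1, -0.2, 0.3]
gripper_width: 0.0854
```

>>> apply_moves --series "1 0.0353 -0.0502 0 0 0 0; 1 0.0353 -0.0502 0 0 0 0; 1 0.0353 -0.0502 0 0 0 0; 1 0.0353 -0.0502 0 0 0 0; 1 0.0353 -0.0502 0 0 0 0; 0.7 0.0353 -0.0502 0 0 0 0; 0.7 0 0 0.05 0 0 0; 0.7 0 0 0.05 0 0 0; 0.7 0 0 0 0 0 0"

```text
time_s: 2.48
tcp_pos: [0.5934, 0.2414, 0.1466]
tcp_rot: [3.141, 0.008, 0.083]
ft_force: [1.0, -1.0, 0.1]
gripper_width: 0.0599
```

```bash
python3 - <<'E'
from station import *
from h import *
print(get_state()["tcp_pos"],get_state()["tcp_rot"])
o=[]
for n,(u,v) in(("top",(180,220)),("side",(207,280))):
    c=camera(n); o.append(cv2.resize(c["image"][v-65:v+65,u-65:u+65,::-1],(400,400),interpolation=cv2.INTER_CUBIC))
cv2.imwrite("pics/a1.png",np.hstack(o))
E
```

```text
[0.59336697 0.24140729 0.14659048] [3.14061384 0.0082306  0.08321305]
```

View pics/a1.png

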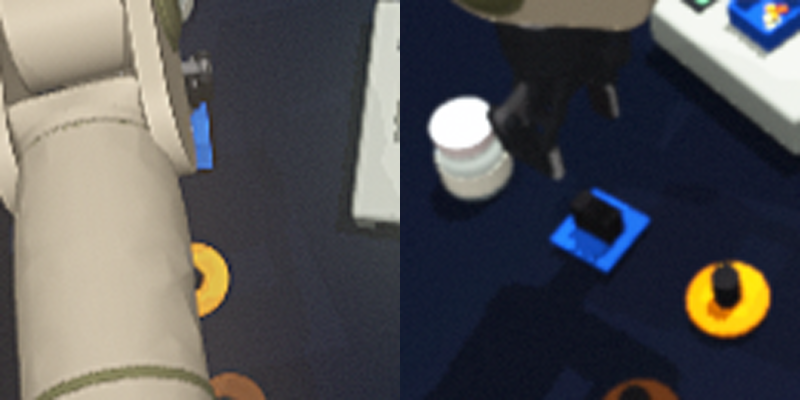

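The side view shows the open fingers right above the bar grip, clear of the jar and the amber lid. Descending to grasp.

>>> apply_moves --series "0.7 0.001 0 0.04 0 0 0; 0.7 0 0 0.04 0 0 0; 0.7 0 0 0.024 0 0 0; 0.7 0 0 0 0 0 0; 0.7 0 0 0 0 0 0"

```text
time_s: 3.2
tcp_pos: [0.5976, 0.2421, 0.0491]
tcp_rot: [-3.141, -0.004, 0.083]
ft_force: [-0.9, 0.2, 0.5]
gripper_width: 0.0595
```

>>> apply_moves --series "0.7 0 0 0.004 0 0 0; 0.7 0 0 0 0 0 0; 0 0 0 0 0 0 0; 0 0 0 0 0 0 0; 0 0 0 0 0 0 0; 0 0 0 0 0 0 0; 0 0 0 0 0 0 0; 0 0 0 0 0 0 0" --force 30

```text
time_s: 4.2
tcp_pos: [0.5963, 0.2419, 0.0425]
tcp_rot: [-3.141, -0.0, 0.083]
ft_force: [-0.4, 0.2, 2.8]
gripper_width: 0.0191
```

>>> apply_moves --series "0 0 0 -0.04 0 0 0; 0 0 0 -0.05 0 0 0; 0 0 0 -0.03 0 0 6.65; 0 0 0 0 0 0 6.65; 0 0.007 0.047 0 0 0 0; 0 0.007 0.047 0 0 0 0; 0 0.007 0.047 0 0 0 0; 0 0.007 0.047 0 0 0 0; 0 0.007 0.0465 0 0 0 0; 0 0 0 0 0 0 0"

```text
time_s: 5.45
tcp_pos: [0.5958, 0.0019, 0.1619]
tcp_rot: [3.141, 0.001, -0.153]
ft_force: [-0.3, 0.0, -1.5]
gripper_width: 0.0194
```

>>> apply_moves --series "0 0 0 0 0 0 0; 0 0 0 0 0 0 0; 0 0 0 0 0 0 0"

```text
time_s: 5.82
tcp_pos: [0.5959, 0.0056, 0.1622]
tcp_rot: [-3.142, 0.0, -0.148]
ft_force: [0.0, -0.2, -0.4]
gripper_width: 0.02
```

```bash
python3 - <<'E'
from station import *
from h import *
s=get_state();print(s["tcp_pos"],s["tcp_rot"],s["gripper_width"])
o=[]
for n,(u,v) in(("top",(256,190)),("side",(262,200))):
    c=camera(n);np.savez(n+"1.npz",**c); o.append(cv2.resize(c["image"][v-50:v+50,u-50:u+50,::-1],(400,400),interpolation=cv2.INTER_CUBIC))
cv2.imwrite("pics/a2.png",np.hstack(o))
E
```

```text
[0.59592223 0.00563036 0.16224472] [-3.14155579e+00  1.41371949e-04 -1.47633036e-01] 0.01997007809760124
```

View pics/a2.png

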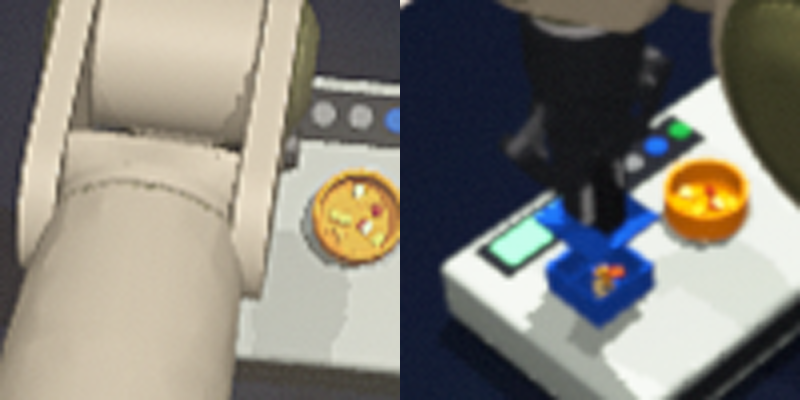

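```bash
python3 - <<'E'
from h import *
c=dict(np.load("side1.npz"))
yaw=-.148;R=np.array([[np.cos(yaw),-np.sin(yaw)],[np.sin(yaw),np.cos(yaw)]])
u0,v0,w,h=228,175,80,60
im=cv2.resize(c["image"][v0:v0+h,u0:u0+w,::-1],None,fx=10,fy=10,interpolation=cv2.INTER_CUBIC)
im=np.clip(im.astype(float)*1.4,0,255).astype(np.uint8)
for ctr,z,a,col in(((.5959,.0056),.1195+.016,.030,(0,255,255)),((.5964,.005),.085,.027,(0,0,255))):
    P=[]
    for sx,sy in((1,1),(1,-1),(-1,-1),(-1,1)):
        p=np.array(ctr)+R@np.array([sx*a,sy*a]); u,v=proj(c,[*p,z]); P.append(((u-u0+.5)*10,(v-v0+.5)*10))
    cv2.polylines(im,[np.int32(P)],True,col,1); print(np.round(P))
cv2.imwrite("pics/a3.png",im)
E
```

```text
[[164. 290.]
 [327. 177.]
 [481. 286.]
 [317. 404.]]
[[193. 415.]
 [336. 313.]
 [470. 412.]
 [327. 518.]]
```

View pics/a3.png

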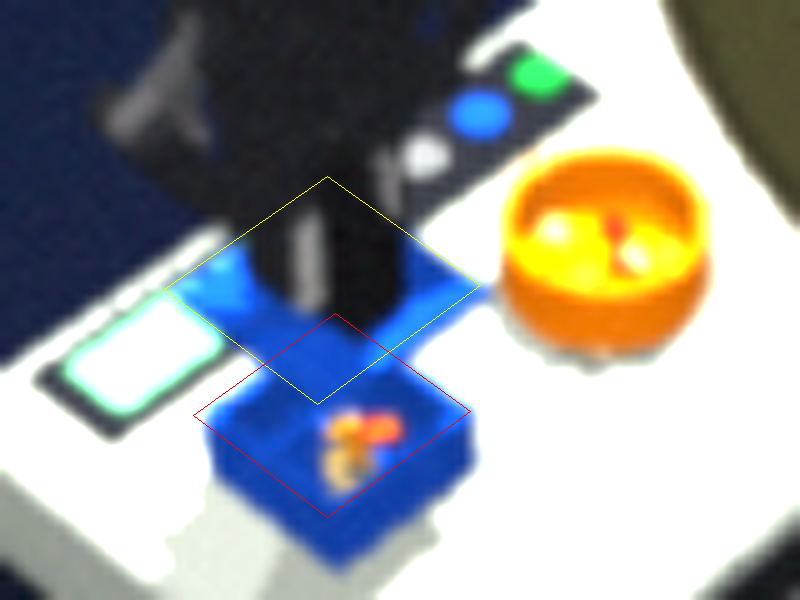

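Side view: the cell and lid outlines are both shifted from prediction by nearly the same amount (about +0.8 px), so they line up to within about 1 mm. Lowering and watching the force.

>>> apply_moves --series "0 0 0 0.03 0 0 0; 0 0 0 0 0 0 0; 0 0 0 0.003 0 0 0; 0 0 0 0.002 0 0 0; 0 0 0 0.002 0 0 0; 0 0 0 0 0 0 0"

```text
time_s: 6.68
tcp_pos: [0.5962, 0.0047, 0.1255]
tcp_rot: [-3.142, -0.001, -0.149]
ft_force: [0.1, -0.5, -1.5]
gripper_width: 0.0194
```

>>> apply_moves --series "0 0 0 0.003 0 0 0; 0 0 0 0.003 0 0 0; 0 0 0 0.002 0 0 0; 0 0 0 0 0 0 0"

```text
time_s: 7.18
tcp_pos: [0.5962, 0.0046, 0.1175]
tcp_rot: [3.142, -0.001, -0.149]
ft_force: [1.5, -1.0, 0.3]
gripper_width: 0.0193
```

>>> apply_moves --series "0 0 0 0.001 0 0 0; 0 0 0 0 0 0 0"

```text
time_s: 7.42
tcp_pos: [0.5963, 0.0046, 0.1174]
tcp_rot: [3.141, -0.001, -0.149]
ft_force: [-1.1, -0.2, 8.9]
gripper_width: 0.0193
```

>>> apply_moves --series "0.6 0 0 0 0 0 0; 0.6 0 0 0 0 0 0; 0.6 0 0 0 0 0 0; 0.6 0 0 -0.03 0 0 0; 0.6 0 0 -0.05 0 0 0; 0.6 -0.0326 -0.0406 0 0 0 0; 0.6 -0.0326 -0.0406 0 0 0 0; 0.6 -0.0326 -0.0406 0 0 0 0; 0.6 -0.0326 -0.0406 0 0 0 0; 0.6 -0.0326 -0.0406 0 0 0 0"

```text
time_s: 8.68
tcp_pos: [0.4638, 0.2309, 0.1963]
tcp_rot: [-3.142, 0.0, -0.149]
ft_force: [1.7, -0.3, 0.7]
gripper_width: 0.0513
```

>>> apply_moves --series "0.6 0 0 0.04 0 0 0; 0.6 0 0 0 0 0 0; 0.6 0 0 0 0 0 0"

```text
time_s: 9.05
tcp_pos: [0.4656, 0.2294, 0.1574]
tcp_rot: [-3.141, -0.001, -0.15]
ft_force: [0.4, 0.5, 0.8]
gripper_width: 0.0511
```

```bash
python3 - <<'E'
from station import *
from h import *
s=get_state();print(s["tcp_pos"],s["tcp_rot"],s["gripper_width"])
o=[]
for n,(u,v) in(("top",(256,190)),("side",(255,280)),("side",(262,215))):
    c=camera(n);np.savez(n+"2.npz",**c); o.append(cv2.resize(c["image"][v-40:v+40,u-40:u+40,::-1],(260,260),interpolation=cv2.INTER_CUBIC))
cv2.imwrite("pics/a4.png",np.hstack(o))
c=dict(np.load("top2.npz"));H=hsv(c); h,s,v=[H[:,:,i].astype(int) for i in range(3)]
blue=(abs(h-108)<14)&(s>140)&(v>90)
print(rect(c,blob(c,blue,(256,190)),.089))
E
```

```text
[0.46561594 0.22936499 0.15737997] [-3.14121149e+00 -1.08292131e-03 -1.49737972e-01] 0.0510950045632865
((594.9296875, 6.155040740966797), (57.19602966308594, 58.24251174926758), 80.97299194335938)
```

View pics/a4.png

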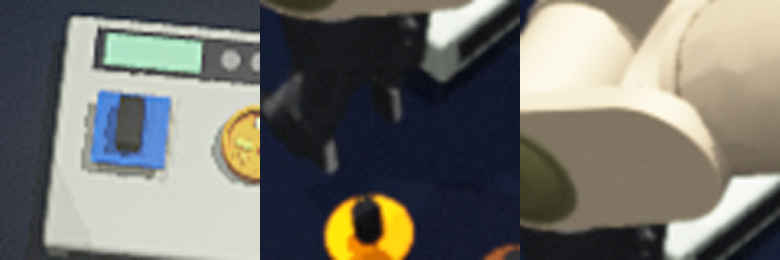

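The blue lid sits seated and aligned in the square cell, and the fingers are centred over the amber grip. Descending.

>>> apply_moves --series "0.6 0 0 0.05 0 0 0; 0.6 0 0 0.045 0 0 0; 0.6 0 0 0.02 0 0 0; 0.6 0 0 0 0 0 0; 0.6 0 0 0 0 0 0; 0 0 0 0 0 0 0; 0 0 0 0 0 0 0; 0 0 0 0 0 0 0; 0 0 0 0 0 0 0; 0 0 0 0 0 0 0" --force 30

```text
time_s: 10.45
tcp_pos: [0.4654, 0.2298, 0.0423]
tcp_rot: [-3.141, -0.002, -0.149]
ft_force: [-2.6, -1.8, 6.9]
gripper_width: 0.0229
```

>>> apply_moves --series "0 0 0 -0.04 0 0 0; 0 0 0 -0.06 0 0 0; 0 0 0 -0.058 0 0 0; 0 0.0272 0.0513 0 0 0 0; 0 0.0272 0.0513 0 0 0 0; 0 0.0272 0.0513 0 0 0 0; 0 0.0272 0.0513 0 0 0 0; 0 0.0272 0.0513 0 0 0 0; 0 0.0272 0.0513 0 0 0 0; 0 0 0 0 0 0 0"

```text
time_s: 11.7
tcp_pos: [0.581, -0.1024, 0.1989]
tcp_rot: [3.141, -0.0, -0.153]
ft_force: [-0.8, 1.1, -0.5]
gripper_width: 0.0229
```

>>> apply_moves --series "0 0 0 0.038 0 0 0; 0 0 0 0 0 0 0; 0 0 0 0 0 0 0; 0 0 0 0 0 0 0"

```text
time_s: 12.2
tcp_pos: [0.5811, -0.0988, 0.1628]
tcp_rot: [3.141, -0.002, -0.149]
ft_force: [-0.0, 0.0, -1.0]
gripper_width: 0.0229
```

```bash
python3 - <<'E'
from station import *
from h import *
s=get_state();print(s["tcp_pos"],s["tcp_rot"],s["gripper_width"])
c=camera("side");np.savez("side3.npz",**c);t=camera("top");np.savez("top3.npz",**t)
u0,v0,w,h=248,155,80,60
im=cv2.resize(c["image"][v0:v0+h,u0:u0+w,::-1],None,fx=10,fy=10,interpolation=cv2.INTER_CUBIC)
a=np.linspace(0,6.28,60); x,y=s["tcp_pos"][:2]; zl=s["tcp_pos"][2]-.0423
for ctr,z,r,col in(((x,y),zl+.016,.033,(255,0,0)),((.581,-.0988),.085,.031,(0,0,255))):
    P=[]
    for k in a:
        u,v=proj(c,[ctr[0]+r*np.cos(k),ctr[1]+r*np.sin(k),z]); P.append(((u-u0+.5)*10,(v-v0+.5)*10))
    cv2.polylines(im,[np.int32(P)],True,col,1); P=np.array(P); print(P.min(0),P.max(0))
cv2.imwrite("pics/a5.png",im)
E
```

```text
[ 0.5811167  -0.09880589  0.16284918] [ 3.14112960e+00 -2.33761088e-03 -1.48511940e-01] 0.02287297748247991
[277.81182362 208.25900835] [514.84038222 371.39127485]
[289.83196742 344.11276679] [506.22382706 497.23845535]
```

View pics/a5.png

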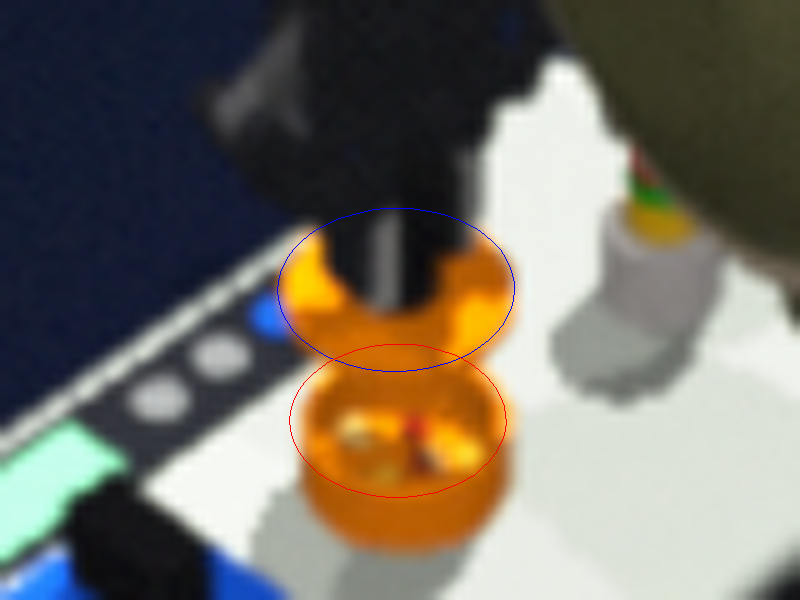

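The lid and cell outlines are offset from prediction by similar amounts (about 0.5 to 0.8 px), so they are aligned. Inserting.

>>> apply_moves --series "0 0 0 0.03 0 0 0; 0 0 0 0 0 0 0; 0 0 0 0.003 0 0 0; 0 0 0 0.002 0 0 0; 0 0 0 0.002 0 0 0; 0 0 0 0 0 0 0"

```text
time_s: 13.05
tcp_pos: [0.5806, -0.099, 0.1244]
tcp_rot: [3.142, -0.0, -0.149]
ft_force: [0.1, -0.4, -1.5]
gripper_width: 0.0228
```

>>> apply_moves --series "0 0 0 0.003 0 0 0; 0 0 0 0.003 0 0 0; 0 0 0 0.002 0 0 0; 0 0 0 0 0 0 0"

```text
time_s: 13.55
tcp_pos: [0.5806, -0.099, 0.1173]
tcp_rot: [3.141, -0.0, -0.149]
ft_force: [-3.9, 0.4, 8.2]
gripper_width: 0.0228
```

>>> apply_moves --series "0.6 0 0 0 0 0 0; 0.6 0 0 0 0 0 0; 0.6 0 0 0 0 0 0; 0.6 0 0 -0.04 0 0 0; 0.6 0 0 -0.05 0 0 0; 0 0 0.055 0 0 0 0; 0 0 0.055 0 0 0 0; 0 0 0 0 0 0 0; 0 0 0 0 0 0 0; 0 0 0 0 0 0 0"

```text
time_s: 14.8
tcp_pos: [0.5646, -0.2066, 0.2063]
tcp_rot: [-3.141, 0.0, -0.147]
ft_force: [-0.2, -0.7, -0.1]
gripper_width: 0.0002
```

```bash
python3 - <<'E'
from station import *
from h import *
s=get_state();print(s["tcp_pos"],s["tcp_rot"],s["gripper_width"])
o=[]
for n,(u,v) in(("top",(290,190)),("side",(290,190))):
    c=camera(n);np.savez(n+"4.npz",**c); o.append(cv2.resize(c["image"][v-60:v+60,u-60:u+60,::-1],(400,400),interpolation=cv2.INTER_CUBIC))
    H=hsv(c); h,s,v=[H[:,:,i].astype(int) for i in range(3)]
    blue=(abs(h-108)<14)&(s>140)&(v>90);amb=(h>=12)&(h<32)&(s>150)&(v>110)
    print(n,rect(c,blob(c,blue,(256,190) if n=="top" else (262,217)),.089),circ(c,blob(c,amb,(296,195) if n=="top" else (288,199)),.089))
cv2.imwrite("pics/a6.png",np.hstack(o))
E
```

```text
[ 0.56455349 -0.20656223  0.20632538] [-3.14137997e+00  3.23249725e-05 -1.47458495e-01] 0.0002016169306766886
top ((594.9369506835938, 6.200569152832031), (57.10383224487305, 58.24251174926758), 80.97299194335938) ((581.2110595703125, -94.08172607421875), (50.98539733886719, 65.56009674072266), 75.78134155273438)
side ((588.9432373046875, 10.326393127441406), (70.53427124023438, 71.93141174316406), 82.62345886230469) ((572.6737670898438, -89.76113891601562), (61.062286376953125, 86.36841583251953), 40.57904052734375)
```

View pics/a6.png

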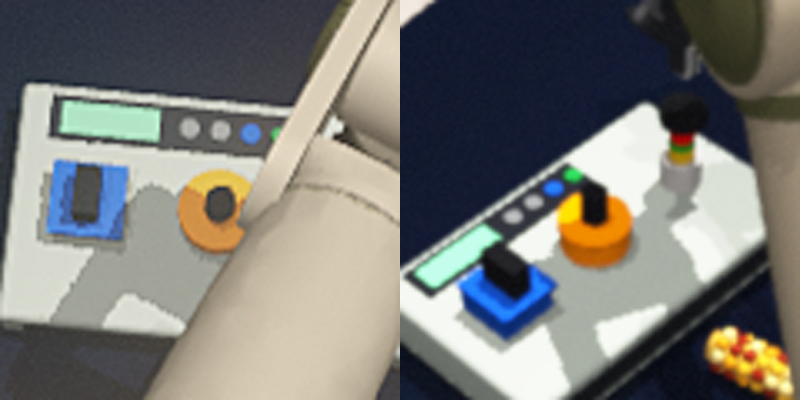

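Both lids look seated flat, and the shut fingers are over the knob. Next I'll find contact by force.

>>> apply_moves --series "0 0 -0.001 0.025 0 0 0; 0 0 0 0.013 0 0 0; 0 0 0 0.004 0 0 0; 0 0 0 0 0 0 0; 0 0 0 0 0 0 0; 0 0 0 0 0 0 0"

```text
time_s: 15.65
tcp_pos: [0.5647, -0.2069, 0.1649]
tcp_rot: [3.141, -0.001, -0.149]
ft_force: [0.4, 1.0, 2.2]
gripper_width: 0.0003
```

>>> apply_moves --series "0 0 0 0.004 0 0 0; 0 0 0 0.004 0 0 0; 0 0 0 0.004 0 0 0; 0 0 0 0.003 0 0 0; 0 0 0 0.002 0 0 0; 0 0 0 0 0 0 0; 0 0 0 0 0 0 0; 0 0 0 0 0 0 0"

```text
time_s: 16.65
tcp_pos: [0.5648, -0.2069, 0.1479]
tcp_rot: [3.141, -0.001, -0.149]
ft_force: [-0.5, 0.7, 8.4]
gripper_width: -0.0002
```

```bash
python3 - <<'E'
from station import *
from h import *
s=get_state();print(s["tcp_pos"],s["ft_force"])
o=[]
for n,(u,v) in(("side",(290,190)),("side",(315,175)),("top",(290,190))):
    c=camera(n);k=60 if u==290 else 25; o.append(cv2.resize(c["image"][v-k:v+k,u-k:u+k,::-1],(266,266),interpolation=cv2.INTER_CUBIC))
    T=c["cam_to_world"]
cv2.imwrite("pics/a7.png",np.hstack(o))
for i in range(3): s=get_state();camera("side");print(s["ft_force"][2],s["tcp_pos"][2])
E
```

```text
[ 0.56475979 -0.20693096  0.14794489] [-0.47707748  0.73977988  8.42455668]
8.318078691750719 0.14795965986730925
8.673695248125194 0.1479387959817003
7.363234956306508 0.14795216228719177
```

View pics/a7.png

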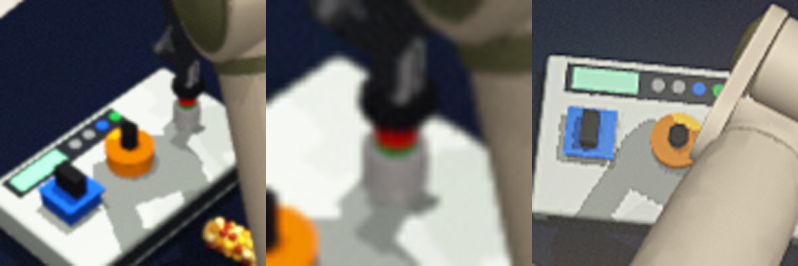

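Yellow is gone and a thin line of green still shows above the sleeve under the red. The force of about 8.3 N corresponds to about 17 mm. I'll hold, then hand in.

>>> apply_moves --series "0 0 0 0.0005 0 0 0; 0 0 0 0 0 0 0; 0 0 0 0 0 0 0; 0 0 0 0 0 0 0; 0 0 0 0 0 0 0; 0 0 0 0 0 0 0; 0 0 0 0 0 0 0; 0 0 0 0 0 0 0; 0 0 0 0 0 0 0; 0 0 0 0 0 0 0"

```text
time_s: 18.2
tcp_pos: [0.5648, -0.2069, 0.1475]
tcp_rot: [3.141, -0.001, -0.149]
ft_force: [-0.7, 1.5, 8.6]
gripper_width: -0.0003
```

```bash
python3 - <<'E'
from station import *
s=get_state();print(s["tcp_pos"],s["ft_force"])
if 0.1445<s["tcp_pos"][2]<.150 and s["ft_force"][2]>5: print(finish_job())
E
```

```text
[ 0.56478327 -0.20691975  0.14747374] [-0.68354799  1.46409132  8.62834695]
the job is handed in; nothing more can be done
None
```

I put the blue square lid and the amber round lid into their matching cells and let them go. I then pressed the plunger with the shut fingertips and handed the job in at about 18 s, still holding it. No verdict was reported.

- **Plunger:** the last reading was 8.6 N upward with the tool steady, about 17.5 mm down going by the fingertip height and the spring force. The picture taken just before the final 0.5 mm showed no yellow, with a thin line of green still above the sleeve.
- **Lids:** both looked flat and fully home in both camera views. The blue lid measured about 2 mm from the tester-derived cell centre in the top view, which is about the calibration error. The arm partly hid the amber lid from above, so its measured centre isn't reliable. I judged that lid by where it was released and the push-back force when it bottomed out.
- **Bystanders:** the arm's path kept clear of the cobs, jar and marker, but I did not re-measure their positions at the end.
- **Disagreement:** the side camera read about 2 to 4 mm off the top camera, so I worked from the top camera and compared lid to cell within one view.

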